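# Index the mitre box one hole over

## Robot

A 6-joint arm with a two-finger parallel gripper is mounted at the origin on the work surface. World frame = base frame: x ahead of the robot, y to its left, z up, the work surface at z = 0. Lengths are in mm, angles in rad, forces in N, time in s.
With the tool pointing down it reaches from about 350 to 775 mm from the base axis. Payload 7.3 kg.
Tool frame: the origin (TCP) lies on the centre line of the jaws, within the pads' length; the fingertips stand 17 mm ahead of it and the grasp point (between the pads) lies 2 mm behind it; z points along the fingers, y is the line along which they close (so a half turn about z gives the same grasp; the last joint's range is limited). The gripper opens to 92 mm and grips with 3 to 60 N. Pads are 19 mm wide; open, the fingers measure 130 mm over their backs; the gripper's body (75 mm by 190 mm) begins 47 mm behind the grasp point.
Start: joints at [-1.449, 0.342, 1.524, -0, 1.275, -0.146], TCP at [138.942, -506.299, 243.741] pointing down, gripper open.
Joint ranges: [-2.53, 2.53], [-0.77, 2.02], [0.04, 2.7], [-1, 4.14], [0.28, 2.66], [-3.11, 3.11]. Speed limits (rad/s): [2.57, 2.57, 3.14, 3.14, 3.14, 3.14].

## Interface

Orientations are given as [roll, pitch, yaw] about the fixed x, y, z axes, in that order (R = Rz(yaw) Ry(pitch) Rx(roll)).
In Python, from plant import bot gives the robot as it stands. The module is installed in compiled form; this text tells all that it offers.
- The arm moves only by the shell command python3 -m pendant 'ROWS'. ROWS is JSON, a list of rows, each a list of 3 entries, a list of its own where there are three numbers: the shift along the world's x, y, z as a fraction of full scale, then the turn, a rotation vector about the world's x, y, z as a fraction of full scale, then the opening, from -1 (shut) to 1 (fully open), so that 0 is half open. In form: [[[tx, ty, tz], [rx, ry, rz], claw], ...]. A call has exactly 10 rows; each row shifts and turns the commanded pose from where the row before left it; what a row does not reach is not made up. Full scale, the value 1, is 30 mm for a shift and 0.12 rad for a turn. A row lasts 1/12 s, in which the tool goes at most 41.7 mm and 7.16 degrees, less where a joint would pass 70% of its speed; a pose out of reach is approached as far as the arm can. A call with a number of a shift or a turn outside -1 to 1 is refused whole. A call with a gripper value outside its range is refused whole. The fingers move at their own pace and stop on an object; the grip force is fixed at half the most. Time passes only in rows, so rows that do not move let the fingers close, or fill a call up. It gives the time, the measured TCP pose, the force, the opening and the grip force at its end, in the units of the state.
- bot.get_obs(): the state, without advancing time (a new reading comes with each control period).
- bot.capture(name): name is "scene" or "top" or "wrist"; returns the picture (480x640x3 uint8, blue, green, red); there is no depth.
- bot.camera_params(name): a dict with "fovy" (degrees; the focal length in pixels is half the picture's height over the tangent of half this angle, whatever the lens; pixels are square), "cx", "cy" (the principal point, pixels), "distortion" ([k1, k2, p1, p2, k3] as OpenCV has them; the pictures are not rectified), "camera_from_world" (4x4, takes a point from world to camera coordinates). Camera axes: x right, y down, z forward; pixel columns grow to the right and rows downward; lengths in mm; the calibration is good to about 2 mm. A picture is of the moment at which its call begins: read the wrist's pose just before it. camera_params takes no time and is no camera call; for the wrist camera it gives the pose at the moment of the call.
- bot.close_job(): hands the job in; it is judged then, once.
The state is a dict: "time": time; "joint_positions": joint angles; "dq": joint speeds; "tau": joint torques, N m; "tool_pos": TCP position; "tcp_rot": TCP orientation; "contact_force": force on the tool from outside, world axes, zero at the start; "moment": the same for the moment, N m; "grip_width": finger opening in mm; "finger_force": force on a finger pad.
Only numpy, scipy, OpenCV 4.12 (cv2) and the standard library are available. Lean on these libraries where they do the work, as an engineer would, in place of code of your own. Each camera call takes 0.05 s, during which the arm holds its last target. There are 200 camera calls.

## Task

On the table stands a mitre box whose swing arm is locked in the middle hole of its index rail by a spring pin with a pull ring on top. Hook a fingertip through the ring from inside and lift the pin, swing the arm just one hole towards the side where the long wooden strip lies (not halfway on to the hole after it), and let the pin spring fully home there; then take the finger out and leave the ring. Use the ring from inside only: do not pinch it or press on its outside, and leave the loose things on the table alone.

Things in the scene. Friction and masses are not known exactly. Their poses are not given: they have to be found in the camera images.
- mitre: The fixed mitre box: plywood bed 300 x 360 mm, 18 mm thick, screwed to the table. Origin: on the table under the arm's pivot; z up; x points from the pivot away from the index rail (roughly away from the robot); y to the left when looking along x. Bed: x -250 to +50, y -180 to +180 mm. Wooden supports (top 50 mm) at x -70 to 0, |y| 92 to 178 mm; back fence (top 83 mm) at x 6 to 18 mm.
- rail_mid (a point): Mouth of the middle hole of the steel index rail, on the rail's top, 31 mm above the table, 200 mm from the pivot on the box's -x side (axes as the box's). The rail is an arc of 200 mm radius about the pivot with five holes (13 mm square pockets) 15 degrees, 52 mm, apart: the middle one and two on each side.
- swing (a joint): Angle of the grey swing arm about its vertical pivot, rad. 0 = middle hole, arm along the box's -x; positive swings its free end (pin, ring) to the box's +y. Next holes at +-0.2618, outer ones +-0.5236, stops +-0.56. Light friction (about 0.12 N m): it stays where left; with the pin in a hole it has about 0.01 rad of play either way.
- pin (a joint): Height of the index pin above fully home, m: 0 = home in a hole, stop at 0.022. Slides vertically against a spring: 4 N to start, 6 N at 10 mm, 8 N at 22 mm, plus 0.8 N weight. Clears the holes at 0.009 to 0.010. Released between holes, its round tip (9 mm wide) rides on the rail at about 0.009, slides easily and snaps into the next hole when the arm is pushed over it.
- ring_center (a point): Centre of the upright steel pull ring, on the pin's axis, 200 mm from the pivot, 122 mm above the table when the pin is home; moves with the pin. Axes are the arm's: x along the arm to the pivot, z up. The ring's plane is square to the arm: one looks through it along the arm. Opening 53 mm, outside 71 mm across, bar 11 mm thick. A finger slanting 45 degrees down fits through from either side.
- housing (a point): Top centre of the dark round pin housing under the ring: 26 mm across, top 76 mm above the table; the pin's collar (16 mm wide) sits on it to 85 mm. Axes are the arm's. The arm's grey bar below is 34 mm wide, its top 46 mm above the table, from 25 mm outside the pin's axis to past the pivot.
- pivot (a point): On the arm's pivot axis, 46 mm above the table (top of the arm's bar). A dark steel saw guide with two uprights, 24 mm wide in all, top at 121 mm, stands on the arm 15 to 37 mm beyond the pivot.
- ring_near: Rim loop on the ring's face that looks away from the pivot (towards the robot). Origin on the pin's axis, 122 mm below the ring's centre. It stands back 2.5 mm from the ring's inner edge and forms, with ring_far, the outside of the ring; pressing on both at once counts as pinching or pressing the outside.
- ring_far: The same rim loop on the ring's face that looks towards the pivot. Origin as ring_near.
- strip: Loose straight wooden strip 170 x 24 x 12 mm lying flat on the table, left or right of the mitre box: the piece to be cut next. It shows which way to swing. Origin: centre of its underside, x along its length.
- tape: Loose roll of paper tape, 100 mm across with a 76 mm bore, 45 mm high, lying flat on the other side of the box from the strip. Origin: centre of its underside.
- offcut: Loose wooden offcut 35 x 50 x 18 mm between robot and box. Origin: centre of its underside.
- remote: Loose black remote control 50 x 160 x 18 mm (long along its y) between robot and box. Origin: centre of its underside.
- pot: Loose blue plastic pot, 70 mm across, 90 mm high, on the left of the table. Origin: centre of its underside.
- glue: Loose white glue bottle, 50 mm across, 110 mm high, on the left. Origin: centre of its underside.
- divider: Loose wooden board compasses lying flat, about 260 mm long, 22 mm high, on the right of the table. Origin: near the middle of their length, on the table; x along the length.
- brush: Loose brush lying flat on the left. Origin: underside, x along its length.
Not all that is in view belongs to the job. There is more than one size of the strip; the one meant has the size given above.

How it is judged:
By the outcome, as a careful person would: the job done as asked, in the order asked, and still so for the second after the job is handed in, with the robot touching nothing.
It also fails if it takes over 48 s, if anything falls off the work surface, if the arm or the gripper's body presses on something with over 40 N, if the wrist force passes 120 N, or if a joint passes its speed limit or range.

## Working session

There is one attempt and no reset: what is moved stays moved. The work goes in short steps, Python scripts to look and compute and a shell command to move; the robot and the scene stay as the last step left them, time stands still between calls to the robot, and variables do not carry over. Pictures are saved under pics/ and viewed, at most 10 in all, crops included, and the job is handed in when it is done.

```bash
mkdir -p pics; cat > h.py <<'E'
import numpy as np, cv2
from plant import bot
def K(p):
    f=240/np.tan(np.radians(p["fovy"])/2); return np.array([[f,0,p["cx"]],[0,f,p["cy"]],[0,0,1.]])
def ray(p,uv):
    q=cv2.undistortPoints(np.array([[uv]],float),K(p),np.array(p["distortion"],float))[0,0]
    T=np.array(p["camera_from_world"]);R=T[:3,:3];c=-R.T@T[:3,3];d=R.T@np.array([q[0],q[1],1]);return c,d/np.linalg.norm(d)
def plane(p,uv,z):
    c,d=ray(p,uv);return c+d*(z-c[2])/d[2]
def proj(p,X):
    T=np.array(p["camera_from_world"]);r=cv2.Rodrigues(T[:3,:3])[0]
    return cv2.projectPoints(np.array(X,float).reshape(-1,1,3),r,T[:3,3],K(p),np.array(p["distortion"],float))[0][:,0]
E
python3 - <<'E'
from h import *
o=bot.get_obs();print(o)
for n in("scene","top"):
    cv2.imwrite(f"pics/{n}0.png",bot.capture(n));p=bot.camera_params(n);print(n,p)
E
```

```text
{'time': 0.0, 'joint_positions': array([-1.44902024e+00,  3.42696052e-01,  1.52504293e+00,  1.36140993e-05,
        1.27541502e+00, -1.45963082e-01]), 'dq': array([-0.00100261, -0.00064287,  0.00102663,  0.00072593,  0.00052627,
        0.00101108]), 'tau': array([-6.70046338e-04, -4.31246102e+01, -2.44220209e+01,  7.17329420e-02,
        5.60350728e-02, -1.11402130e-04]), 'tool_pos': array([ 138.88481199, -505.8835412 ,  243.04975468]), 'tcp_rot': array([-3.14004980e+00, -2.39970407e-04,  2.67735012e-01]), 'contact_force': array([ 0.6912016 ,  0.98713188, -0.30517606]), 'moment': array([ 0.01274653, -0.00947992,  0.01040888]), 'finger_force': 0.0, 'grip_width': 92.01376872875143}
scene {'fovy': 42.865667825361925, 'cx': 308.7950492830186, 'cy': 247.0423739067451, 'distortion': array([-0.21045097,  0.        ,  0.        ,  0.        ,  0.        ]), 'camera_from_world': array([[-8.25427067e-01,  5.64422047e-01,  9.89490396e-03,
         4.45557470e+02],
       [ 3.59036651e-01,  5.38430421e-01, -7.62355144e-01,
        -1.38119940e+02],
       [-4.35617768e-01, -6.25715937e-01, -6.47083245e-01,
         1.88350068e+03],
       [ 0.00000000e+00,  0.00000000e+00,  0.00000000e+00,
         1.00000000e+00]])}
top {'fovy': 51.282721819246504, 'cx': 317.42609994395553, 'cy': 252.33200898668773, 'distortion': array([-0.06009129,  0.        ,  0.        ,  0.        ,  0.        ]), 'camera_from_world': array([[-1.12777004e-02, -9.99815338e-01, -1.55596762e-02,
         2.73396419e+01],
       [-9.93837459e-01,  1.29235720e-02, -1.10091264e-01,
         5.33917549e+02],
       [ 1.10272020e-01,  1.42222127e-02, -9.93799683e-01,
         1.34774910e+03],
       [ 0.00000000e+00,  0.00000000e+00,  0.00000000e+00,
         1.00000000e+00]])}
```

View pics/top0.png

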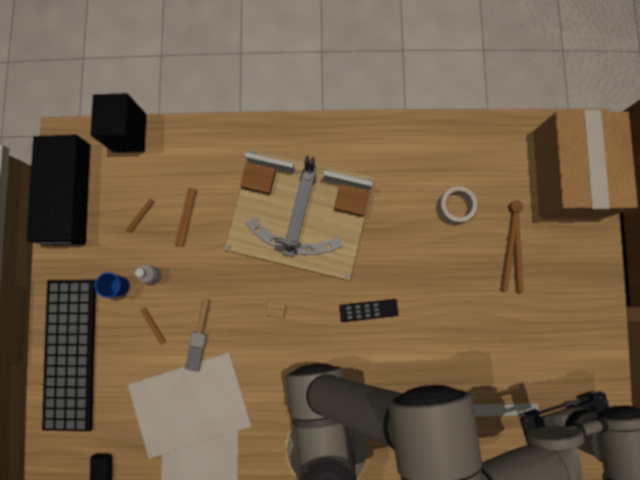

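View pics/scene0.png

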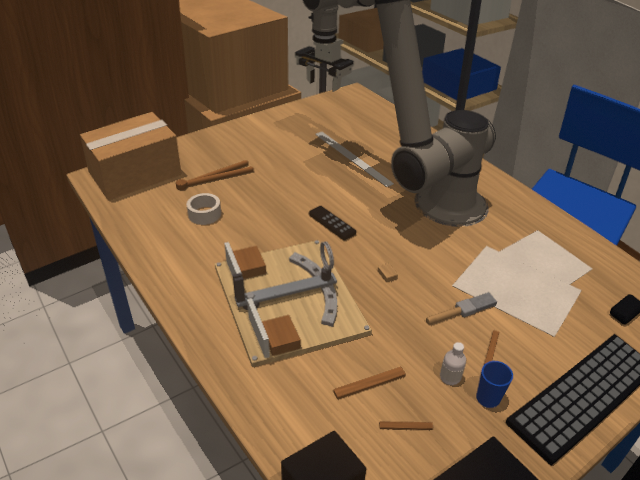

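The top picture shows the long strip at (186,217), left of the box, with the tape at (459,205) on the right, so the swing goes to +y. The pivot is near (307,177) and the ring near (289,246). I'll zoom in next.

```bash
python3 - <<'E'
from h import *
a=cv2.imread("pics/top0.png")[140:290,215:385]; b=cv2.imread("pics/scene0.png")[225:365,210:375]
a=cv2.resize(a,(680,600),interpolation=3); b=cv2.resize(b,(660,560),interpolation=3)
a=cv2.convertScaleAbs(a,alpha=1.5);b=cv2.convertScaleAbs(b,alpha=1.5)
cv2.imwrite("pics/c1.png",a);cv2.imwrite("pics/c2.png",b)
E
```

```text
(no output)
```

View pics/c1.png

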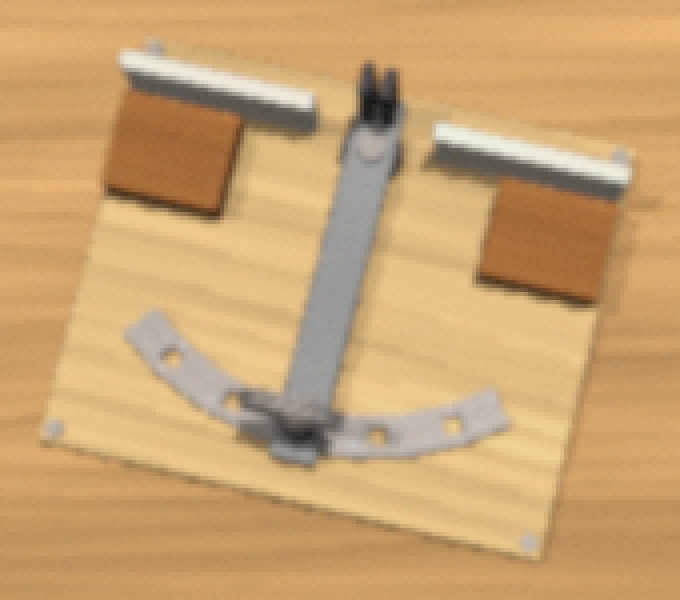

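View pics/c2.png

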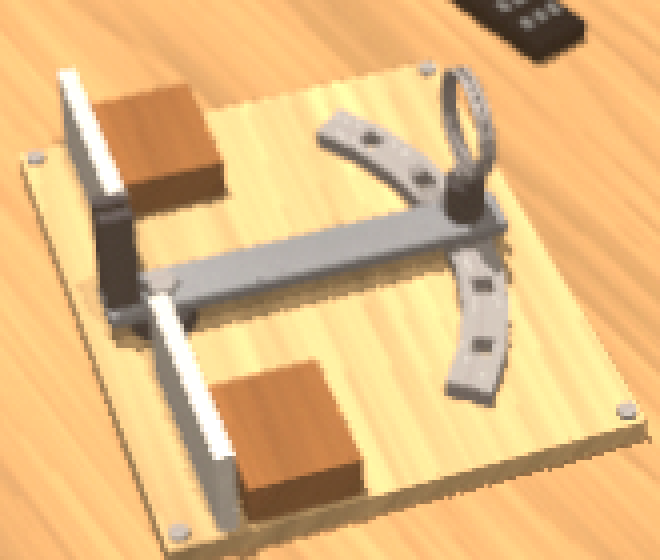

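```bash
cat > fit.py <<'E'
from h import *
from scipy.optimize import least_squares
pt,ps=bot.camera_params("top"),bot.camera_params("scene")
T=lambda u,v:(215+(u+.5)/4-.5,140+(v+.5)/4-.5)
S=lambda u,v:(210+(u+.5)/4-.5,225+(v+.5)/4-.5)
c,s=173.2,100;d,e=193.2,51.8
obs=[(pt,T(172,355),(-c,s,31)),(pt,T(378,435),(-d,-e,31)),(pt,T(453,426),(-c,-s,31)),(pt,T(41,440),(-250,180,18)),(pt,T(541,558),(-250,-180,18)),(pt,T(634,150),(50,-180,18)),
(ps,S(372,138),(-c,-s,31)),(ps,S(424,178),(-d,-e,31)),(ps,S(482,286),(-d,e,31)),(ps,S(483,345),(-c,s,31)),(ps,S(648,423),(-250,180,18)),(ps,S(22,155),(50,-180,18)),(ps,S(165,548),(50,180,18))]
W=[plane(p,uv,X[2])[:2] for p,uv,X in obs]
def f(q,who=None):
    R=np.array([[np.cos(q[2]),-np.sin(q[2])],[np.sin(q[2]),np.cos(q[2])]])
    return np.array([R@X[2][:2]+q[:2]-w for X,w in zip(obs,W)])
r=least_squares(lambda q:f(q).ravel(),[650,0,-.2],loss="soft_l1",f_scale=2)
print(r.x);print(f(r.x).round(1))
q=r.x
R=np.array([[np.cos(q[2]),-np.sin(q[2])],[np.sin(q[2]),np.cos(q[2])]])
print("ring",R@[-200,0]+q[:2],"next",R@[-200*np.cos(.2618),200*np.sin(.2618)]+q[:2])
# ring centre check in scene: inner opening centre px
(c1,d1),(c2,d2)=ray(ps,S(469,121)),ray(pt,T(291,409))
A=np.array([d1,-d2]).T;t=np.linalg.lstsq(A,c2-c1,rcond=None)[0]
print("tri",c1+d1*t[0],c2+d2*t[1])
print("ring scene on z122",plane(ps,S(469,121),122), plane(pt,T(291,409),122))
E
python3 fit.py
```

```text
[ 7.46385450e+02  4.56304970e+01 -2.52003886e-01]
[[ 0.5 -0.4]
 [ 1.   0.1]
 [ 2.8  0.1]
 [ 2.7  2.7]
 [-0.5  1.4]
 [ 2.6 -2.3]
 [-0.1  1.1]
 [-1.2  1.1]
 [-2.4 -0.7]
 [-0.3 -0.6]
 [-3.  -1.8]
 [-0.6 -4. ]
 [-0.5  1.8]]
ring [552.70250887  95.49950717] next [572.20920484 143.92920246]
tri [553.00952557  96.00072088 121.79546533] [552.13420482  96.73026005 121.73359473]
ring scene on z122 [553.15140408  96.18829667 122.        ] [552.09877402  96.71034246 122.        ]
```

```bash
R='[[0.54,0.96,0.1],[0,0,-0.515],1]'; python3 -m pendant '[[[0.54,0.96,0.1],[0,0,-0.515],1],[[0.54,0.96,0.1],[0,0,-0.515],1],[[0.54,0.96,0.1],[0,0,-0.515],1],[[0.54,0.96,0.1],[0,0,-0.515],1],[[0.54,0.96,0.1],[0,0,-0.515],1],[[0.54,0.96,0.1],[0,0,-0.515],1],[[0.54,0.96,0.1],[0,0,-0.515],1],[[0.54,0.96,0.1],[0,0,-0.515],1],[[0.54,0.96,0.1],[0,0,-0.515],1],[[0.54,0.96,0.1],[0,0,-0.515],1]]'
python3 -m pendant '[[[0.54,0.96,0],[0,0,0],1],[[0.54,0.96,0],[0,0,0],1],[[0.54,0.96,0],[0,0,0],1],[[0.54,0.96,0],[0,0,0],1],[[0.54,0.96,0],[0,0,0],1],[[0.54,0.96,0],[0,0,0],1],[[0.54,0.96,0],[0,0,0],1],[[0.54,0.96,0],[0,0,0],1],[[0.54,0.96,0],[0,0,0],1],[[0.54,0.96,0],[0,0,0],1]]'
python3 -c "
from plant import bot
o=bot.get_obs();print(o['joint_positions'],o['tool_pos'],o['tcp_rot'])"
```

```text
time: 0.93
tool_pos: [301.2, -216.7, 273.8]
tcp_rot: [-3.142, 0.0, -0.354]
contact_force: [0.7, 0.0, 0.4]
grip_width: 91.6
finger_force: 0.0
time: 1.77
tool_pos: [463.2, 71.4, 273.5]
tcp_rot: [3.141, 0.001, -0.35]
contact_force: [0.5, -0.4, 1.0]
grip_width: 92.2
finger_force: 0.0
[-1.05984055e-02  2.14837253e-01  1.61707778e+00 -1.82805019e-04
  1.31028406e+00  1.91012047e+00] [463.24428644  71.44127143 273.4602441 ] [ 3.14122426e+00  5.13078181e-04 -3.49875502e-01]
```

```bash
python3 -m pendant '[[[0,0,0],[-0.32,-0.88,0],1],[[0,0,0],[-0.32,-0.88,0],1],[[0,0,0],[-0.32,-0.88,0],1],[[0,0,0],[-0.32,-0.88,0],1],[[0,0,0],[-0.32,-0.88,0],1],[[0,0,0],[-0.32,-0.88,0],1],[[0,0,0],[-0.32,-0.88,0],1],[[0,0,0],[0,0,0],1],[[0,0,0],[0,0,0],1],[[0,0,0],[0,0,0],1]]'
cat > st.py <<'E'
from h import *
from scipy.spatial.transform import Rotation as Ro
o=bot.get_obs();M=Ro.from_euler("xyz",o["tcp_rot"]).as_matrix()
a,r=M[:,2],M[:,1];tip=o["tool_pos"]+17*a-55.5*r
print("q",o["joint_positions"].round(3),"F",o["contact_force"].round(1));print("tcp",o["tool_pos"].round(1),"a",a.round(3),"r",r.round(3),"Ltip",tip.round(1))
P=np.array([552.7,96,122]);print("units to insert+24:",((P+24*a-tip)/30).round(2)," to standoff-46:",((P-46*a-tip)/30).round(2))
E
python3 st.py
```

```text
time: 2.6
tool_pos: [463.6, 66.4, 273.9]
tcp_rot: [3.133, -0.719, -0.354]
contact_force: [0.9, 0.2, 0.3]
grip_width: 92.1
finger_force: 0.0
q [ 0.211 -0.011  2.101 -0.759  0.55   2.697] F [0.9 0.2 0.3]
tcp [463.6  66.4 273.9] a [ 0.615 -0.237 -0.752] r [-0.352 -0.936  0.006] Ltip [493.6 114.3 260.7]
units to insert+24: [ 2.46 -0.8  -5.23]  to standoff-46: [ 1.03 -0.25 -3.47]
```

```bash
python3 -m pendant '[[[0.2,-0.1,-0.5],[-0.03,-0.11,0.25],1],[[0.2,-0.1,-0.5],[-0.03,-0.11,0.25],1],[[0.2,-0.1,-0.5],[-0.03,-0.11,0.25],1],[[0.2,-0.1,-0.5],[-0.03,-0.11,0.25],1],[[0.2,-0.1,-0.5],[-0.03,-0.11,0.25],1],[[0.2,0,-0.5],[0,-0.11,0],1],[[0,0,0],[0,0,0],1],[[0,0,0],[0,0,0],1],[[0,0,0],[0,0,0],1],[[0,0,0],[0,0,0],1]]'; python3 st.py
```

```text
time: 3.43
tool_pos: [501.4, 61.9, 225.6]
tcp_rot: [3.12, -0.746, -0.209]
contact_force: [-0.6, -0.2, -0.1]
grip_width: 91.9
finger_force: 0.0
q [ 0.111  0.104  2.166 -0.995  0.283  2.787] F [-0.6 -0.2 -0.1]
tcp [501.4  61.9 225.6] a [ 0.659 -0.162 -0.734] r [-0.222 -0.975  0.016] Ltip [524.9 113.3 212.3]
units to insert+24: [ 1.45 -0.71 -3.6 ]  to standoff-46: [-0.08 -0.33 -1.88]
```

```bash
python3 -m pendant '[[[0,0,0.9],[0.15,0.7,0],1],[[0,0,0.9],[0.15,0.7,0],1],[[0.3,-0.2,0.9],[0.15,0.7,-0.2],1],[[0.5,-0.2,0.5],[0.15,0.7,-0.2],1],[[0.5,-0.2,0],[0.15,0.7,-0.2],1],[[0.5,-0.2,0],[0.2,0.7,-0.2],1],[[0.5,-0.2,0],[0.2,0.7,-0.2],1],[[0.5,-0.2,0],[0.2,0.7,-0.2],1],[[0.5,-0.2,0],[0.2,0.7,0],1],[[0,0,0],[0.2,0.7,0],1]]'; python3 st.py
```

```text
time: 4.27
tool_pos: [603.3, 7.6, 284.4]
tcp_rot: [3.052, -0.02, -0.348]
contact_force: [-0.9, 0.2, -0.7]
grip_width: 91.8
finger_force: 0.0
q [-0.068  0.474  1.209 -0.092  1.464  1.861] F [-0.9  0.2 -0.7]
tcp [603.3   7.6 284.4] a [-0.012 -0.091 -0.996] r [-0.341 -0.936  0.09 ] Ltip [622.   58.  262.5]
units to insert+24: [-2.32  1.19 -5.48]  to standoff-46: [-2.29  1.41 -3.16]
```

```bash
cat >> st.py <<'E'
h=-0.38;A=np.array([-np.cos(h)*.7071,-np.sin(h)*.7071,-.7071]);Rr=np.array([np.sin(h),-np.cos(h),0]);G=np.array([np.cross(Rr,A),Rr,A]).T
print("rot units to goal",(Ro.from_matrix(G@M.T).as_rotvec()/.12).round(2))
for b in(80,46,0,-24):print("goal tcp shift units, tip back",b,((P-b*A-17*A+55.5*Rr-o["tool_pos"])/30).round(2))
E
python3 st.py|tail -5
```

```text
rot units to goal [ 3.05  6.01 -0.54]
goal tcp shift units, tip back 80 [-0.25  0.38 -3.13]
goal tcp shift units, tip back 46 [-0.99  0.68 -3.93]
goal tcp shift units, tip back 0 [-2.    1.08 -5.01]
goal tcp shift units, tip back -24 [-2.53  1.29 -5.58]
```

```bash
python3 -m pendant '[[[0,0,0],[0.38,0.75,-0.07],1],[[0,0,0],[0.38,0.75,-0.07],1],[[0,0,0],[0.38,0.75,-0.07],1],[[0,0,0],[0.38,0.75,-0.07],1],[[0,0,-0.2],[0.38,0.75,-0.07],1],[[0,0.1,-0.4],[0.38,0.75,-0.07],1],[[0,0.1,-0.4],[0.38,0.75,-0.07],1],[[-0.1,0.1,-0.5],[0.38,0.75,-0.07],1],[[-0.1,0.1,-0.5],[0,0,0],1],[[0,0,0],[0,0,0],1]]'; python3 st.py
```

```text
time: 5.1
tool_pos: [594.7, 20.7, 218.8]
tcp_rot: [3.136, 0.791, -0.386]
contact_force: [-0.1, 0.1, -0.6]
grip_width: 91.5
finger_force: 0.0
q [-0.169  0.971  0.684  0.191  2.257  1.846] F [-0.1  0.1 -0.6]
tcp [594.7  20.7 218.8] a [-0.661  0.262 -0.703] r [-0.372 -0.928  0.004] Ltip [604.1  76.6 206.6]
units to insert+24: [-2.24  0.86 -3.38]  to standoff-46: [-0.7   0.24 -1.74]
rot units to goal [ 0.01 -0.05  0.01]
goal tcp shift units, tip back 80 [ 0.04 -0.05 -0.94]
goal tcp shift units, tip back 46 [-0.71  0.24 -1.74]
goal tcp shift units, tip back 0 [-1.71  0.64 -2.82]
goal tcp shift units, tip back -24 [-2.24  0.85 -3.39]
```

Orientation is right and the joints are in mid-range. I'll descend to the standoff and look.

```bash
python3 -m pendant '[[[-0.1,0,-0.5],[0,0,0],1],[[-0.1,0,-0.5],[0,0,0],1],[[-0.2,0.1,-0.3],[0,0,0],1],[[-0.2,0.1,-0.3],[0,0,0],1],[[-0.1,0.04,-0.14],[0,0,0],1],[[0,0,0],[0,0,0],1],[[0,0,0],[0,0,0],1],[[0,0,0],[0,0,0],1],[[0,0,0],[0,0,0],1],[[0,0,0],[0,0,0],1]]'; python3 st.py
python3 - <<'E'
from h import *
a=bot.capture("scene")[190:340,200:400];b=bot.capture("top")[140:290,215:385]
f=lambda x:cv2.convertScaleAbs(cv2.resize(x,(400,300),interpolation=3),alpha=1.6)
cv2.imwrite("pics/s1.png",np.hstack([f(a),f(b)]))
E
```

```text
time: 5.93
tool_pos: [574.9, 27.4, 172.5]
tcp_rot: [3.139, 0.78, -0.383]
contact_force: [-0.6, 0.3, 0.0]
grip_width: 91.7
finger_force: 0.0
q [-0.165  0.946  0.856  0.174  2.101  1.816] F [-0.6  0.3  0. ]
tcp [574.9  27.4 172.5] a [-0.653  0.26  -0.711] r [-0.372 -0.928  0.002] Ltip [584.5  83.4 160.4]
units to insert+24: [-1.58  0.63 -1.85]  to standoff-46: [-0.06  0.02 -0.19]
rot units to goal [0.03 0.04 0.01]
goal tcp shift units, tip back 80 [ 0.7  -0.28  0.6 ]
goal tcp shift units, tip back 46 [-0.05  0.02 -0.2 ]
goal tcp shift units, tip back 0 [-1.06  0.42 -1.28]
goal tcp shift units, tip back -24 [-1.58  0.63 -1.85]
```

View pics/s1.png

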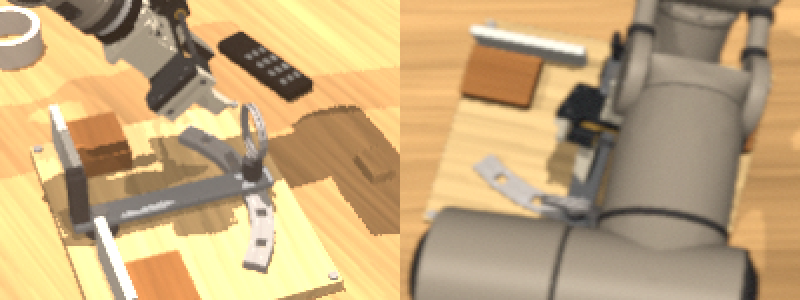

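The finger is lined up with the ring on its pivot side: tip at (235,105), ring at (255,128). Inserting now.

```bash
python3 -m pendant '[[[-0.01,0,-0.14],[0,0,0],1],[[-0.22,0.09,-0.24],[0,0,0],1],[[-0.22,0.09,-0.24],[0,0,0],1],[[-0.22,0.09,-0.24],[0,0,0],1],[[-0.22,0.09,-0.24],[0,0,0],1],[[-0.22,0.09,-0.24],[0,0,0],1],[[-0.22,0.09,-0.24],[0,0,0],1],[[-0.22,0.09,-0.24],[0,0,0],1],[[0,0,0],[0,0,0],1],[[0,0,0],[0,0,0],1]]'; python3 st.py
python3 - <<'E'
from h import *
a=bot.capture("scene")[220:310,240:360];b=bot.capture("wrist")
f=lambda x:cv2.convertScaleAbs(cv2.resize(x,(400,300),interpolation=3),alpha=1.6)
cv2.imwrite("pics/s2.png",np.hstack([f(a),f(b)]))
E
```

```text
time: 6.87
tool_pos: [527.9, 46.5, 117.3]
tcp_rot: [3.138, 0.782, -0.384]
contact_force: [-0.3, -0.0, 0.2]
grip_width: 91.9
finger_force: 0.0
q [-0.15   0.906  1.106  0.17   1.894  1.793] F [-0.3 -0.   0.2]
tcp [527.9  46.5 117.3] a [-0.655  0.261 -0.709] r [-0.372 -0.928  0.002] Ltip [537.5 102.4 105.1]
units to insert+24: [-0.02 -0.01 -0.  ]  to standoff-46: [ 1.51 -0.61  1.65]
rot units to goal [0.03 0.02 0.01]
goal tcp shift units, tip back 80 [ 2.26 -0.92  2.44]
goal tcp shift units, tip back 46 [ 1.52 -0.62  1.64]
goal tcp shift units, tip back 0 [ 0.51 -0.22  0.56]
goal tcp shift units, tip back -24 [-0.01 -0.01 -0.01]
```

View pics/s2.png

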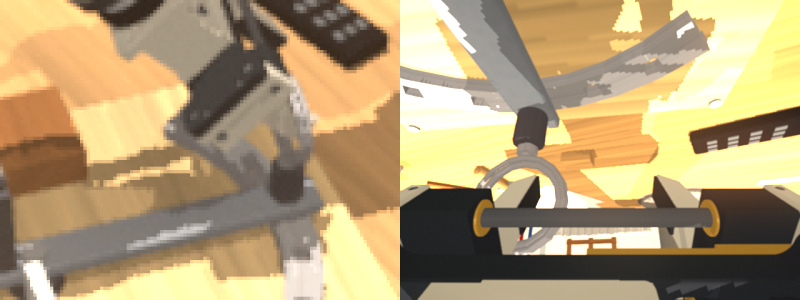

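The wrist picture shows the left finger inside the ring at (520,205), with no contact force. I'll lift now.

```bash
python3 -m pendant '[[[0,0,0.1],[0,0,0],1],[[0,0,0.1],[0,0,0],1],[[0,0,0.1],[0,0,0],1],[[0,0,0.1],[0,0,0],1],[[0,0,0.1],[0,0,0],1],[[0,0,0],[0,0,0],1],[[0,0,0],[0,0,0],1],[[0,0,0],[0,0,0],1],[[0,0,0],[0,0,0],1],[[0,0,0],[0,0,0],1]]'; python3 st.py|head -2
python3 -m pendant '[[[0,0,0.1],[0,0,0],1],[[0,0,0.1],[0,0,0],1],[[0,0,0.06],[0,0,0],1],[[0,0,0],[0,0,0],1],[[0,0,0],[0,0,0],1],[[0,0,0],[0,0,0],1],[[0,0,0],[0,0,0],1],[[0,0,0],[0,0,0],1],[[0,0,0],[0,0,0],1],[[0,0,0],[0,0,0],1]]'; python3 st.py|head -2
```

```text
time: 7.8
tool_pos: [528.2, 46.4, 132.2]
tcp_rot: [3.138, 0.781, -0.384]
contact_force: [3.2, -0.2, -5.6]
grip_width: 92.0
finger_force: 3.2
q [-0.15   0.889  1.097  0.171  1.918  1.797] F [ 3.2 -0.2 -5.6]
tcp [528.2  46.4 132.2] a [-0.654  0.261 -0.71 ] r [-0.372 -0.928  0.002] Ltip [537.8 102.3 120. ]
time: 8.63
tool_pos: [528.1, 46.4, 140.2]
tcp_rot: [3.138, 0.781, -0.384]
contact_force: [3.7, -1.8, -6.8]
grip_width: 91.7
finger_force: 4.1
q [-0.15   0.881  1.091  0.172  1.932  1.8  ] F [ 3.7 -1.8 -6.8]
tcp [528.1  46.4 140.2] a [-0.654  0.261 -0.71 ] r [-0.372 -0.928  0.002] Ltip [537.7 102.4 128. ]
```

```bash
python3 -m pendant '[[[0,0,0.08],[0,0,0],1],[[0,0,0.07],[0,0,0],1],[[0,0,0],[0,0,0],1],[[0.05,0.15,0],[0,0,0],1],[[0.05,0.15,0],[0,0,0],1],[[0.06,0.15,0],[0,0,0],1],[[0.07,0.15,0],[0,0,0],1],[[0.07,0.15,0],[0,0,0],1],[[0.07,0.15,0],[0,0,0],1],[[0,0,0],[0,0,0],1]]'; python3 st.py|head -2
python3 - <<'E'
from h import *
a=bot.capture("scene")[220:325,240:380];b=bot.capture("wrist")
f=lambda x:cv2.convertScaleAbs(cv2.resize(x,(400,300),interpolation=3),alpha=1.6)
cv2.imwrite("pics/s3.png",np.hstack([f(a),f(b)]))
E
```

```text
time: 9.47
tool_pos: [539.5, 74.6, 144.6]
tcp_rot: [3.139, 0.781, -0.382]
contact_force: [2.1, 0.5, -7.0]
grip_width: 91.9
finger_force: 3.4
q [-0.109  0.896  1.044  0.204  1.956  1.845] F [ 2.1  0.5 -7. ]
tcp [539.5  74.6 144.6] a [-0.654  0.26  -0.71 ] r [-0.371 -0.929  0.002] Ltip [548.9 130.6 132.5]
```

View pics/s3.png

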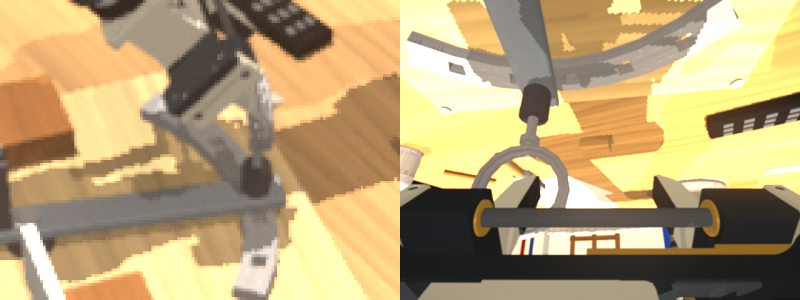

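```bash
python3 -m pendant '[[[0.07,0.15,0],[0,0,0],1],[[0.07,0.15,0],[0,0,0],1],[[0.07,0.15,0],[0,0,0],1],[[0.07,0.15,0],[0,0,0],1],[[0,0.07,0],[0,0,0],1],[[0,0,0],[0,0,0],1],[[0,0,0],[0,0,0],1],[[0,0,0],[0,0,0],1],[[0,0,0],[0,0,0],1],[[0,0,0],[0,0,0],1]]'; python3 st.py|head -2
python3 - <<'E'
from h import *
I=bot.capture("scene");cv2.imwrite("pics/raw4.png",I)
p=bot.camera_params("scene")
# predicted pixel of housing top/bottom centre vs swing angle
for sw in(0,.1,.2,.23,.2618,.3):
    y=-.252-sw;X=[746.4-200*np.cos(y),45.6-200*np.sin(y)]
    print(sw,proj(p,[X+[46],X+[76]]).round(1).tolist())
J=cv2.imread("pics/scene0.png")
for im in(J,I):
    g=im.max(2)[250:310,300:370];m=(g<62).astype(np.uint8)
    n,l,s,c=cv2.connectedComponentsWithStats(m)
    print([(s[i].tolist(),(c[i]+[300,250]).round(1).tolist()) for i in range(1,n) if s[i][4]>20])
E
```

```text
time: 10.4
tool_pos: [549.0, 93.2, 144.6]
tcp_rot: [3.139, 0.777, -0.385]
contact_force: [7.5, -4.1, -7.7]
grip_width: 91.9
finger_force: 5.9
q [-0.083  0.912  1.007  0.225  1.967  1.877] F [ 7.5 -4.1 -7.7]
tcp [549.   93.2 144.6] a [-0.651  0.261 -0.713] r [-0.374 -0.928  0.002] Ltip [558.7 149.1 132.4]
0 [[326.0, 277.2], [326.3, 268.5]]
0.1 [[328.5, 282.4], [328.8, 273.7]]
0.2 [[330.2, 287.8], [330.6, 279.1]]
0.23 [[330.6, 289.5], [331.0, 280.8]]
0.2618 [[330.9, 291.3], [331.3, 282.5]]
0.3 [[331.2, 293.4], [331.6, 284.7]]
[([22, 19, 9, 12, 84], [326.3, 275.1])]
[([0, 0, 22, 17, 212], [307.5, 255.8]), ([25, 31, 11, 14, 125], [330.2, 288.0])]
```

```bash
python3 -m pendant '[[[0.03,0.07,0],[0,0,0],1],[[0.02,0.07,0],[0,0,0],1],[[0,0,0],[0,0,0],1],[[0,0,0],[0,0,0],1],[[0,0,0],[0,0,0],1],[[0,0,0],[0,0,0],1],[[0,0,0],[0,0,0],1],[[0,0,0],[0,0,0],1],[[0,0,0],[0,0,0],1],[[0,0,0],[0,0,0],1]]'; python3 st.py|head -2
cat > hs.py <<'E'
from h import *
im=bot.capture("scene")
for t in(55,62):
    m=(im.max(2)[275:310,318:345]<t).astype(np.uint8)
    n,l,s,c=cv2.connectedComponentsWithStats(m)
    print(t,[(s[i].tolist(),(c[i]+[318,275]).round(1).tolist()) for i in range(1,n) if s[i][4]>20])
E
python3 hs.py
```

```text
time: 11.28
tool_pos: [551.0, 96.9, 144.5]
tcp_rot: [3.139, 0.775, -0.386]
contact_force: [10.7, -5.6, -8.1]
grip_width: 91.6
finger_force: 7.0
q [-0.078  0.915  1.     0.229  1.969  1.884] F [10.7 -5.6 -8.1]
tcp [551.   96.9 144.5] a [-0.65   0.261 -0.714] r [-0.374 -0.927  0.002] Ltip [560.7 152.8 132.3]
55 [([8, 7, 10, 14, 108], [330.4, 289.3])]
62 [([7, 7, 11, 14, 122], [330.3, 289.2])]
```

```bash
python3 -m pendant '[[[0,0,-0.08],[0,0,0],1],[[0,0,-0.08],[0,0,0],1],[[0,0,-0.08],[0,0,0],1],[[0,0,-0.08],[0,0,0],1],[[0,0,0],[0,0,0],1],[[0,0,0],[0,0,0],1],[[0,0,0],[0,0,0],1],[[0,0,0],[0,0,0],1],[[0,0,0],[0,0,0],1],[[0,0,0],[0,0,0],1]]'; python3 st.py|head -2; python3 hs.py
python3 -m pendant '[[[0,0,-0.07],[0,0,0],1],[[0,0,-0.07],[0,0,0],1],[[0,0,0],[0,0,0],1],[[0,0,0],[0,0,0],1],[[0,0,0],[0,0,0],1],[[0,0,0],[0,0,0],1],[[0,0,0],[0,0,0],1],[[0,0,0],[0,0,0],1],[[0,0,0],[0,0,0],1],[[0,0,0],[0,0,0],1]]'; python3 st.py|head -2;  python3 hs.py
```

```text
time: 12.17
tool_pos: [550.9, 96.7, 135.5]
tcp_rot: [3.139, 0.776, -0.385]
contact_force: [9.5, -6.9, -5.6]
grip_width: 91.8
finger_force: 6.3
q [-0.078  0.924  1.007  0.227  1.954  1.88 ] F [ 9.5 -6.9 -5.6]
tcp [550.9  96.7 135.5] a [-0.65   0.261 -0.714] r [-0.374 -0.927  0.002] Ltip [560.6 152.6 123.2]
55 [([8, 7, 10, 14, 108], [330.5, 289.3])]
62 [([7, 7, 11, 14, 121], [330.3, 289.2])]
time: 13.05
tool_pos: [549.8, 96.6, 130.9]
tcp_rot: [3.136, 0.779, -0.386]
contact_force: [3.9, -8.2, -7.2]
grip_width: 91.9
finger_force: 5.6
q [-0.078  0.929  1.012  0.226  1.948  1.878] F [ 3.9 -8.2 -7.2]
tcp [549.8  96.6 130.9] a [-0.653  0.26  -0.712] r [-0.373 -0.928  0.004] Ltip [559.4 152.5 118.6]
55 [([8, 7, 10, 14, 102], [330.4, 289.0])]
62 [([7, 7, 11, 14, 120], [330.3, 288.9])]
```

```bash
python3 -m pendant '[[[0,0,-0.07],[0,0,0],1],[[0,0,-0.07],[0,0,0],1],[[0,0,-0.07],[0,0,0],1],[[0,0,0],[0,0,0],1],[[0,0,0],[0,0,0],1],[[0,0,0],[0,0,0],1],[[0,0,0],[0,0,0],1],[[0,0,0],[0,0,0],1],[[0,0,0],[0,0,0],1],[[0,0,0],[0,0,0],1]]'; python3 st.py|head -2
python3 -m pendant '[[[0,0,-0.07],[0,0,0],1],[[0,0,-0.07],[0,0,0],1],[[0,0,-0.07],[0,0,0],1],[[0,0,0],[0,0,0],1],[[0,0,0],[0,0,0],1],[[0,0,0],[0,0,0],1],[[0,0,0],[0,0,0],1],[[0,0,0],[0,0,0],1],[[0,0,0],[0,0,0],1],[[0,0,0],[0,0,0],1]]'; python3 st.py|head -2;  python3 hs.py
python3 - <<'E'
from h import *
a=bot.capture("scene")[220:325,260:400];b=bot.capture("wrist")
f=lambda x:cv2.convertScaleAbs(cv2.resize(x,(400,300),interpolation=3),alpha=1.6)
cv2.imwrite("pics/s5.png",np.hstack([f(a),f(b)]))
E
```

```text
time: 13.93
tool_pos: [549.7, 97.1, 125.6]
tcp_rot: [3.138, 0.779, -0.384]
contact_force: [3.3, -6.6, -3.0]
grip_width: 91.8
finger_force: 3.8
q [-0.078  0.935  1.016  0.226  1.939  1.875] F [ 3.3 -6.6 -3. ]
tcp [549.7  97.1 125.6] a [-0.653  0.26  -0.711] r [-0.373 -0.928  0.002] Ltip [559.3 153.  113.3]
time: 14.77
tool_pos: [549.1, 97.8, 118.4]
tcp_rot: [3.139, 0.781, -0.384]
contact_force: [-0.1, -0.1, -0.3]
grip_width: 92.1
finger_force: 0.0
q [-0.077  0.942  1.021  0.226  1.927  1.872] F [-0.1 -0.1 -0.3]
tcp [549.1  97.8 118.4] a [-0.654  0.261 -0.71 ] r [-0.372 -0.928  0.002] Ltip [558.6 153.7 106.2]
55 [([8, 7, 10, 13, 97], [330.4, 289.1])]
62 [([7, 7, 11, 14, 115], [330.3, 289.2])]
```

View pics/s5.png

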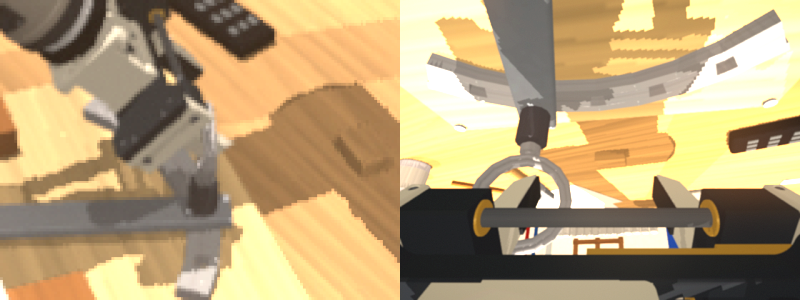

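The force is zero and the pin stem looks short again. I'll centre the finger and withdraw it along its own axis.

```bash
python3 -m pendant '[[[-0.04,-0.07,0],[0,0,0],1],[[0,0,0],[0,0,0],1],[[0.15,-0.06,0.16],[0,0,0],1],[[0.2,-0.08,0.215],[0,0,0],1],[[0.2,-0.08,0.215],[0,0,0],1],[[0.2,-0.08,0.215],[0,0,0],1],[[0.2,-0.08,0.215],[0,0,0],1],[[0.2,-0.08,0.215],[0,0,0],1],[[0.2,-0.08,0.215],[0,0,0],1],[[0.2,-0.08,0.215],[0,0,0],1]]'; python3 st.py|head -2
python3 -m pendant '[[[0.3,-0.12,0.32],[0,0,0],1],[[0.4,-0.12,0.5],[0,0,0],1],[[0.4,-0.12,0.7],[0,0,0],1],[[0,-0.6,0.7],[0,0,0],1],[[0,-0.9,0.7],[0,0,0],1],[[0,-0.9,0.3],[0,0,0],1],[[0,-0.9,0],[0,0,0],1],[[0,-0.9,0],[0,0,0],1],[[0,-0.9,0],[0,0,0],1],[[0,-0.9,0],[0,0,0],1]]'
python3 -m pendant '[[[0,-0.9,0],[0,0,0],1],[[0,-0.9,0],[0,0,0],1],[[0,-0.9,0],[0,0,0],1],[[0,-0.9,0],[0,0,0],1],[[0,-0.9,0],[0,0,0],1],[[0,0,0],[0,0,0],1],[[0,0,0],[0,0,0],1],[[0,0,0],[0,0,0],1],[[0,0,0],[0,0,0],1],[[0,0,0],[0,0,0],1]]'
python3 hs.py
python3 - <<'E'
from h import *
A=bot.capture("scene");B=bot.capture("top");cv2.imwrite("pics/rawS.png",A);cv2.imwrite("pics/rawT.png",B)
f=lambda x:cv2.convertScaleAbs(cv2.resize(x,(400,400),interpolation=3),alpha=1.5)
cv2.imwrite("pics/s6.png",np.hstack([f(A[230:330,275:375]),f(B[150:290,220:360])]))
E
```

```text
time: 15.75
tool_pos: [594.9, 76.8, 169.0]
tcp_rot: [3.138, 0.781, -0.384]
contact_force: [-0.1, 0.4, 1.0]
grip_width: 91.8
finger_force: 0.0
q [-0.099  0.992  0.767  0.232  2.131  1.901] F [-0.1  0.4  1. ]
tcp [594.9  76.8 169. ] a [-0.654  0.261 -0.71 ] r [-0.372 -0.928  0.002] Ltip [604.4 132.7 156.8]
time: 16.58
tool_pos: [627.1, -115.1, 265.7]
tcp_rot: [3.139, 0.781, -0.384]
contact_force: [0.7, -1.2, 0.3]
grip_width: 92.2
finger_force: 0.0
time: 17.42
tool_pos: [597.7, -236.4, 258.7]
tcp_rot: [3.141, 0.773, -0.382]
contact_force: [-0.3, 0.3, -0.6]
grip_width: 91.9
finger_force: 0.0
55 [([9, 9, 9, 11, 75], [331.2, 289.9])]
62 [([8, 8, 10, 13, 89], [331.2, 289.6])]
```

View pics/s6.png

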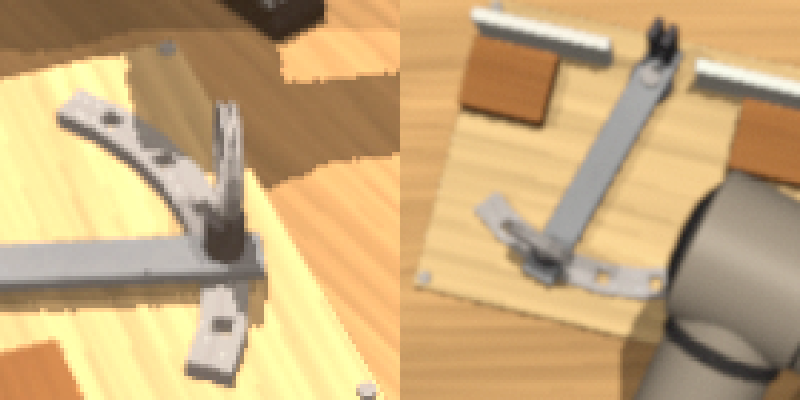

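```bash
python3 - <<'E'
from h import *
p=bot.camera_params("scene")
for P in((552.7,95.5),(572.2,144)):print([proj(p,[[*P,z]]).round(1)[0].tolist() for z in(157.5,166.5)])
for n,x in(("scene0",325),("rawS",331)):
    g=cv2.imread(f"pics/{n}.png").astype(int);print(n,[(r,g[r,x-2:x+4].max(1).tolist()) for r in range(236,262,1)][:26])
E
```

```text
[[327.3, 243.6], [327.4, 240.7]]
[[332.6, 257.5], [332.7, 254.7]]
scene0 [(236, [175, 178, 179, 174, 167, 165]), (237, [171, 175, 178, 178, 171, 165]), (238, [170, 172, 174, 175, 174, 170]), (239, [168, 169, 171, 174, 175, 175]), (240, [167, 169, 170, 171, 173, 176]), (241, [160, 147, 144, 160, 160, 170]), (242, [135, 117, 100, 133, 144, 164]), (243, [100, 122, 114, 110, 134, 157]), (244, [67, 105, 133, 114, 109, 141]), (245, [68, 118, 139, 136, 117, 134]), (246, [69, 152, 144, 145, 132, 121]), (247, [70, 150, 156, 144, 126, 120]), (248, [73, 149, 171, 146, 142, 136]), (249, [74, 144, 167, 146, 143, 125]), (250, [71, 158, 170, 156, 137, 128]), (251, [72, 164, 175, 167, 139, 141]), (252, [73, 135, 179, 169, 130, 134]), (253, [76, 123, 186, 178, 145, 134]), (254, [80, 114, 182, 192, 168, 134]), (255, [80, 91, 176, 198, 184, 140]), (256, [79, 81, 159, 194, 199, 147]), (257, [92, 86, 133, 185, 199, 175]), (258, [105, 92, 113, 177, 197, 202]), (259, [106, 102, 98, 171, 196, 199]), (260, [104, 112, 97, 150, 187, 197]), (261, [109, 110, 111, 113, 174, 195])]
rawS [(236, [82, 83, 84, 86, 86,
[... 270 characters left out ...]
]), (244, [105, 104, 106, 107, 107, 105]), (245, [104, 104, 105, 106, 106, 107]), (246, [104, 104, 104, 105, 105, 106]), (247, [104, 103, 104, 103, 105, 106]), (248, [103, 103, 103, 104, 104, 106]), (249, [106, 105, 103, 104, 103, 104]), (250, [107, 106, 105, 104, 104, 104]), (251, [105, 106, 107, 104, 104, 104]), (252, [104, 105, 107, 107, 105, 104]), (253, [103, 104, 106, 106, 106, 105]), (254, [105, 104, 104, 109, 108, 107]), (255, [111, 111, 101, 115, 116, 110]), (256, [102, 125, 120, 111, 131, 116]), (257, [79, 134, 132, 103, 138, 115]), (258, [72, 134, 130, 113, 140, 114]), (259, [72, 134, 134, 130, 147, 130]), (260, [71, 136, 133, 143, 152, 139]), (261, [71, 125, 137, 148, 143, 138])]
```

The ring top sits at the same offset from its predicted home height as before the move (−2.3 px now, −2.2 px then). The pin is fully home, so I'm handing in.

```bash
python3 -c "
from plant import bot
print(bot.close_job())"
```

```text
the job is handed in; nothing more can be done
None
```

The arm was swung one hole towards the long strip. The pin is fully home by the camera images, the finger is out of the ring and the robot is clear, and the job is handed in at about 17.6 s.

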